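Lock the green gas coupler on the microscope incubator manifold

TASK

The filter plug in the green coupler of the gas manifold is pushed in but not yet locked. Pull the green spring collar straight up, turn it clockwise (seen from above) past the dark middle post to the locked side by the red post, and let it spring fully home there, then let go. Do not touch the blue and yellow couplers.

Things in the scene. Friction and masses are not known exactly. Their poses are not given: they have to be found in the camera images.
- green_grip (a point): Point on the axis of the green spring collar (upright knurled cylinder, diameter 44 mm) at the height to grip, 14 mm below its top, 100 mm above the table when down. It moves and turns with the collar: z up, x towards the white pin at its foot. Grip from any side. Collar underside 38 mm below, with a rim 51 mm wide, 8 mm high. A fixed white plug, diameter 28 mm, ends 28 mm above the point.
- green_lift (a joint): Height of the green collar above home: 0 fully down, end stop at 0.03 m. A spring pushes it down with 4 N at home and 9 N at 0.02 m, plus its weight (about 0.12 kg). Its white pin hangs between posts 18 mm high on the fixed base and clears the dark middle post from about 0.015 m up; 0.022 m is a good height to turn at.
- green_turn (a joint): Turn of the green collar in rad about the vertical, growing clockwise seen from above. Near 0: pin by the white post, released (stop at 0). Near 1.2: pin by the red post, locked (stop at 1.4). When down, the dark post between blocks it; when lifted it turns freely (0.03 N m) and stays where left. The pin drops into the locked slot anywhere from 0.95 to 1.4.
- manifold: Fixed aluminium bar 84 x 460 x 30 mm, long along its y axis, origin at the centre of its underside on the table, z up. On it stand three couplers alike but for colour, in any order, with axes at y = -150, 0 and 150 mm.
- blue_coupler: Blue coupler, same size and build as the green one, already locked; not to be touched. Origin on its axis at the underside of its base, on top of the bar; z up. Collar top 84 mm, plug top 98 mm above the origin; base diameter 76 mm.
- yellow_coupler: Yellow coupler, same size and build as the green one, released and to stay so; not to be touched. Origin on its axis at the underside of its base, on top of the bar; z up. Collar top 84 mm, plug top 98 mm above the origin; base diameter 76 mm.

How it is judged (in metres and radians):
On the way:
1. the green collar is pulled up clear of the middle post (value of joint green_lift above 0.013 m), for 0.1 s.
At the end, for the whole second after the job is handed in: The green collar is turned to its locked side (at least 0.9 rad clockwise, its pin between the dark and the red post), has sprung home to within 3 mm of fully down, is at rest and let go (value of joint green_turn above 0.9 rad and value of joint green_lift below 0.003 m and velocity of joint green_lift below 0.01 m/s); the robot touches nothing.
It fails at once if the robot pushes against the blue or the yellow coupler (more than 2 N) (contact force between any of blue_coupler, yellow_coupler and the fingers above 2 N or contact force between any of blue_coupler, yellow_coupler and the arm above 2 N).
It also fails if it takes over 35 s, if anything falls off the work surface, if the arm or the gripper's body presses on something with over 40 N, if the wrist force passes 120 N, or if a joint passes its speed limit or range.

ROBOT

A 6-joint arm with a two-finger parallel gripper is mounted at the origin on the work surface. World frame = base frame: x ahead of the robot, y to its left, z up, the work surface at z = 0. Lengths are in m, angles in degrees, forces in N, time in s.
With the tool pointing down it reaches from about 0.4 to 0.825 m from the base axis. Payload 7 kg.
Tool frame: the origin (TCP) lies midway between the tips of the shut fingers; the grasp point (between the pads) lies 19 mm behind it (manip.grasp_offset is the distance from the TCP to the grasp point, in m); z points along the fingers, y is the direction in which the jaws open and shut (so a half turn about z gives the same grasp; the last joint's range is limited). The gripper opens to 85 mm and grips with 20 to 120 N. Pads are 22 mm wide; open, the fingers measure 114 mm over their backs; the gripper's body (76 mm by 85 mm) begins 54 mm behind the grasp point. The pads swing forward as they close: fully open they stand 13 mm farther back than shut.
Start: joints at [-57.92, 20.546, 0.682, 0, -70.136, -16.507], TCP at [0.181, -0.65, 0.231] pointing down, gripper open.
Joint ranges: [-176.03, 176.03], [-82.01, 121.73], [-58.28, 71.71], [-173.87, 95.51], [-174.79, -0.11], [-173.66, 173.66]. Speed limits (degrees/s): [136.94, 136.94, 172.46, 180, 180, 180].

INTERFACE

Orientations are given as [roll, pitch, yaw] about the fixed x, y, z axes, in that order (R = Rz(yaw) Ry(pitch) Rx(roll)).
In Python, from station import status, read_camera, manip gives the robot as it stands.
- The arm moves only by the tool carry_out, never from a script. Its argument "commands" is a list of rows, each an object of numbers: "tx", "ty", "tz": the shift along the tool's x, y, z in cm; "spin": the turn about the tool's z in rad; "fingers": the finger opening in cm, from 0 to 8.54. A call has 1 to 12 rows; each row is the pose to reach, as a shift and turn from the pose commanded when the call began, along the tool's axes at that moment; what a row does not reach only later rows make up. A row lasts 1/8 s, in which the tool goes at most 62.5 mm and 10.7 degrees, less where a joint would pass 70% of its speed; a pose out of reach is approached as far as the arm can. A call with a gripper value outside its range is refused whole. The fingers move at their own pace and stop on an object; the grip force is fixed at half the most. Time passes only in rows, so rows that repeat a pose let the fingers close. It gives the time, the measured TCP pose, the force and the opening at its end, in the units of the state.
- status.sense(): the state, without advancing time (a new reading comes with each control period).
- read_camera(name): name is "side" or "top"; returns a dict with "pixels" (400x640x3 uint8, red, green, blue), "intrinsics" (3x3 intrinsics, pixels), "world_from_camera" (4x4, takes a point from camera to world coordinates). Camera axes: x right, y down, z forward; pixel columns grow to the right and rows downward; lengths in m; the calibration is good to about 2 mm. A picture is of the moment at which its call begins. There is no depth.
- manip.sign_off(): hands the job in, once; it reports no verdict.
The state is a dict: "t": time; "joint_pos": joint angles; "qvel": joint speeds; "joint_efforts": joint torques, N m; "ee_pos": TCP position; "eef_rot": TCP orientation; "contact_force": force on the tool from outside, world axes, zero at the start; "moment": the same for the moment, N m; "opening": opening from 0.0 (shut) to 1.0 (fully open).
Only numpy, scipy, OpenCV 4.12 (cv2) and the standard library are available. Lean on these libraries where they do the work, as an engineer would, in place of code of your own. Each camera call takes 0.05 s, during which the arm holds its last target.

## Working session

There is one attempt and no reset: what is moved stays moved. The work goes in short steps, Python scripts to look and compute and a tool call to move; the robot and the scene stay as the last step left them, time stands still between calls to the robot, and variables do not carry over. Pictures are saved under pics/ and viewed, and the job is handed in when it is done.

Besides the shell and the picture viewer there is one more tool, called after "Call:" as name([rows], argument=value, ...), one row to a line, values as JSON. carry_out: Moves the arm, as the interface text tells. Its arguments: {"type":"object","properties":{"commands":{"type":"array"}},"required":["commands"]}

```bash
mkdir -p pics; python3 - <<'E'
from station import status, read_camera, manip
import cv2,numpy as np
s=status.sense();print({k:np.round(v,3) for k,v in s.items()})
for n in("side","top"):
    c=read_camera(n);cv2.imwrite(f"pics/{n}0.png",c["pixels"][:,:,::-1]);print(n,np.round(c["intrinsics"],1),np.round(c["world_from_camera"],3))
print(manip.grasp_offset)
E
```

```text
{'t': np.float64(0.0), 'joint_pos': array([-5.7921e+01,  2.0591e+01,  6.3500e-01, -2.0000e-02, -7.0136e+01,
       -1.6505e+01]), 'qvel': array([-0.031, -0.031,  0.059,  0.047,  0.055, -0.033]), 'joint_efforts': array([-2.0000e-03, -5.8332e+01,  2.9341e+01,  6.9370e+00, -6.0000e-03,
        0.0000e+00]), 'ee_pos': array([ 0.181, -0.65 ,  0.23 ]), 'eef_rot': array([ 1.79906e+02, -9.00000e-03, -1.64432e+02]), 'contact_force': array([ 0.563,  0.495, -0.553]), 'moment': array([ 0.035, -0.009,  0.017]), 'opening': np.float64(1.0)}
side [[494.1   0.  317.3]
 [  0.  494.1 192.9]
 [  0.    0.    1. ]] [[ 0.987 -0.063  0.148  0.453]
 [-0.16  -0.494  0.855 -0.67 ]
 [ 0.019 -0.867 -0.497  0.503]
 [ 0.     0.     0.     1.   ]]
top [[452.6   0.  322.1]
 [  0.  452.6 198.9]
 [  0.    0.    1. ]] [[-0.013 -0.993  0.113  0.495]
 [-1.     0.011 -0.024  0.035]
 [ 0.022 -0.114 -0.993  0.91 ]
 [ 0.     0.     0.     1.   ]]
0.0187
```

View pics/side0.png

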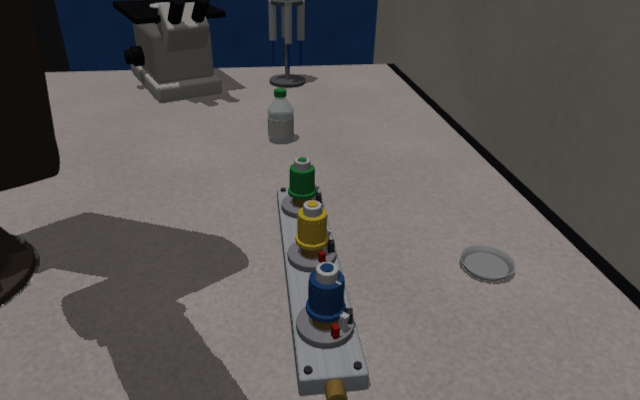

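View pics/top0.png

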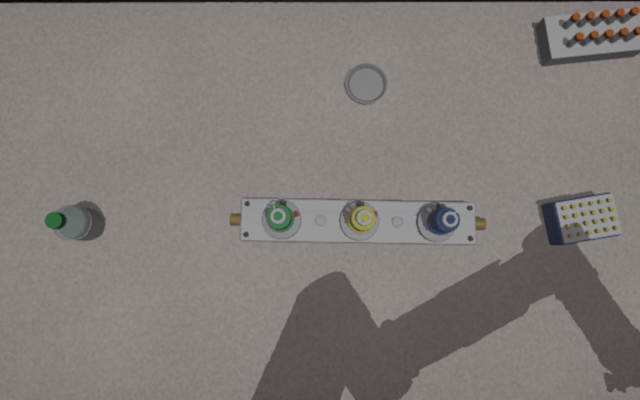

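The green coupler is at about (280,216) in the top view and (302,180) in the side view. Yellow is next to it, and blue is at the far end. Next I'll measure all three plug tops and enlarge the green one.

```bash
cat > h.py <<'E'
import numpy as np,cv2
def ray(c,u,v):
    K=c["intrinsics"];T=c["world_from_camera"]
    d=T[:3,:3]@np.linalg.solve(K,[u,v,1.]);return T[:3,3],d
def plane(c,u,v,z):
    o,d=ray(c,u,v);return o+d*(z-o[2])/d[2]
def tri(a,b):
    (o1,d1),(o2,d2)=a,b
    s=np.linalg.lstsq(np.c_[d1,-d2],o2-o1,rcond=None)[0]
    p,q=o1+s[0]*d1,o2+s[1]*d2;return (p+q)/2,np.linalg.norm(p-q)
def proj(c,p):
    T=c["world_from_camera"];q=T[:3,:3].T@(np.asarray(p)-T[:3,3]);q=c["intrinsics"]@q;return q[:2]/q[2]
E
python3 - <<'E'
from station import read_camera
from h import *
C={n:read_camera(n) for n in("side","top")}
roi={"side":{"g":(270,150,340,225),"y":(280,195,350,270),"b":(295,255,365,345)},"top":{"g":(255,190,310,245),"y":(335,190,390,245),"b":(413,190,470,245)}}
H={"g":(45,85),"y":(18,35),"b":(100,125)}
for n in C:
    im=np.ascontiguousarray(C[n]["pixels"][:,:,::-1]);hsv=cv2.cvtColor(im,cv2.COLOR_BGR2HSV)
    for k,(a,b,e,f) in roi[n].items():
        sub=hsv[b:f,a:e]
        m=((sub[...,0]>=H[k][0])&(sub[...,0]<=H[k][1])&(sub[...,1]>110)).astype(np.uint8)
        N,l,st,ce=cv2.connectedComponentsWithStats(m)
        w=((sub[...,1]<60)&(sub[...,2]>150)).astype(np.uint8)
        N2,l2,st2,ce2=cv2.connectedComponentsWithStats(w)
        print(n,k,[(st[i].tolist()[:5],np.round(ce[i]+[a,b],1).tolist()) for i in range(1,N) if st[i,4]>5],"W",[(st2[i].tolist(),np.round(ce2[i]+[a,b],1).tolist()) for i in range(1,N2) if st2[i,4]>5])
    a,b,e,f=roi[n]["g"];g=cv2.resize(im[b:f,a:e],None,fx=8,fy=8,interpolation=cv2.INTER_CUBIC)
    cv2.imwrite(f"pics/{n}_g1.png",g)
E
```

```text
side g [([28, 8, 8, 4, 24], [301.7, 159.1]), ([18, 15, 28, 35, 744], [301.6, 183.4])] W []
side y [([13, 4, 36, 59, 1236], [310.6, 231.5]), ([27, 6, 11, 6, 51], [312.1, 203.5])] W []
side b [([26, 9, 12, 8, 79], [326.7, 267.3]), ([11, 15, 40, 52, 1412], [324.9, 299.4])] W []
top g [] W [([10, 11, 4, 3, 7], [266.3, 201.7]), ([37, 11, 18, 8, 91], [302.2, 203.9]), ([0, 13, 11, 5, 30], [260.4, 205.1]), ([16, 19, 14, 14, 46], [278.2, 215.7]), ([0, 20, 19, 30, 206], [259.8, 228.6]), ([34, 24, 21, 26, 251], [303.3, 229.0])]
top y [([13, 16, 28, 27, 269], [359.8, 220.7]), ([26, 24, 7, 7, 42], [364.2, 217.1])] W [([0, 12, 16, 39, 222], [338.7, 223.1]), ([33, 12, 22, 40, 453], [382.1, 221.8]), ([23, 21, 14, 12, 34], [362.9, 214.7]), ([27, 29, 9, 5, 17], [366.6, 221.7])]
top b [([23, 19, 22, 23, 107], [443.1, 221.7]), ([34, 26, 7, 7, 38], [450.1, 218.8]), ([18, 39, 11, 5, 15], [435.6, 231.4])] W [([0, 15, 7, 6, 22], [415.7, 207.3]), ([37, 15, 5, 3, 8], [451.9, 205.9]), ([42, 15, 6, 2, 7], [457.4, 205.6]), ([51, 15, 4, 7, 9], [465.1, 208.1]), ([43, 18, 7, 4, 12], [458.9, 209.5]), ([0, 22, 15, 30, 111], [416.1, 232.1]), ([48, 27, 5, 6, 15], [462.6, 219.8]), ([53, 27, 4, 3, 6], [467.7, 218.3]), ([53, 31, 4, 6, 7], [467.4, 223.7]), ([32, 32, 5, 4, 6], [446.7, 223.7]), ([40, 33, 12, 13, 31], [458.8, 228.6]), ([52, 38, 5, 7, 13], [467.5, 231.4]), ([47, 41, 4, 3, 7], [461.4, 232.1]), ([49, 45, 4, 4, 6], [463.2, 236.5]), ([42, 48, 4, 5, 8], [456.5, 240.2]), ([31, 50, 11, 3, 17], [448.8, 241.2]), ([51, 50, 5, 3, 7], [465.9, 241.0])]
```

View pics/side_g1.png

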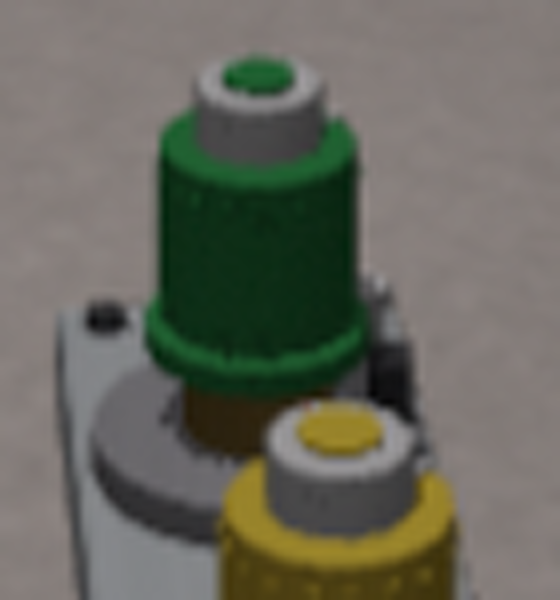

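View pics/top_g1.png

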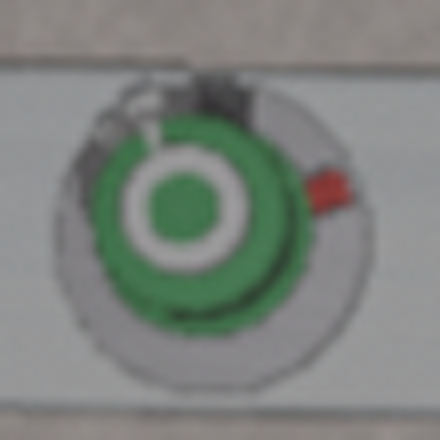

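```bash
python3 - <<'E'
from station import read_camera
from h import *
C={n:read_camera(n) for n in("side","top")}
im=C["top"]["pixels"];hsv=cv2.cvtColor(im,cv2.COLOR_RGB2HSV)
s=hsv[190:245,255:310]
m=((s[...,0]>=35)&(s[...,0]<=95)&(s[...,1]>80)).astype(np.uint8)
N,l,st,ce=cv2.connectedComponentsWithStats(m);print([(st[i].tolist(),np.round(ce[i]+[255,190],1).tolist()) for i in range(1,N)])
P={"y":((364.2,217.1),(312.1,203.5)),"b":((450.1,218.8),(326.7,267.3))}
for i in range(1,N):
    if st[i,4]>10: P["g%d"%i]=(tuple(ce[i]+[255,190]),(301.7,159.1))
for k,(t,sd) in P.items():
    p,e=tri(ray(C["top"],*t),ray(C["side"],*sd))
    print(k,np.round(p,4),round(e,4),"top@.128",np.round(plane(C["top"],*t,.128),4),"side",np.round(plane(C["side"],*sd,.128),4))
E
```

```text
[([12, 15, 26, 27, 306], [280.9, 219.3]), ([19, 22, 8, 8, 50], [277.5, 215.5])]
y [ 0.5518 -0.0566  0.1284] 0.0001 top@.128 [ 0.5518 -0.0566  0.128 ] side [ 0.552 -0.056  0.128]
b [ 0.5469 -0.2063  0.1284] 0.0002 top@.128 [ 0.5471 -0.2064  0.128 ] side [ 0.5469 -0.2058  0.128 ]
g1 [0.5526 0.087  0.131 ] 0.0062 top@.128 [0.5498 0.0875 0.128 ] side [0.5566 0.0932 0.128 ]
g2 [0.5565 0.0934 0.1279] 0.0003 top@.128 [0.5563 0.0934 0.128 ] side [0.5566 0.0932 0.128 ]
```

Both views agree. The green axis is at (0.5565, 0.0934) with plug top z = 0.128, as specified, and the coupler spacing is 150 mm. The top view shows the pin by the white post at upper left, with dark at the top and red at the right, so clockwise is +spin with the tool pointing down. I'll move across at z = 0.23, turning about 1 rad the other way first so the wrist has range for the turn.

Call:
carry_out([
  {"tx": -2, "ty": 2.2, "spin": -0.08},
  {"tx": -5, "ty": 5.5, "spin": -0.16},
  {"tx": -9, "ty": 9.9, "spin": -0.24},
  {"tx": -13, "ty": 14.3, "spin": -0.32},
  {"tx": -17, "ty": 18.7, "spin": -0.4},
  {"tx": -21, "ty": 23, "spin": -0.48},
  {"tx": -25, "ty": 27.4, "spin": -0.56},
  {"tx": -29, "ty": 31.8, "spin": -0.64},
  {"tx": -33, "ty": 36.2, "spin": -0.72},
  {"tx": -37, "ty": 40.6, "spin": -0.8},
  {"tx": -41, "ty": 45, "spin": -0.9},
  {"tx": -45, "ty": 49.4, "spin": -1.0},
])

```text
$.commands[0]: bad value
```

```bash
cat > d.py <<'E'
from station import status
from scipy.spatial.transform import Rotation as Ro
import numpy as np,sys
s=status.sense();R=Ro.from_euler("xyz",s["eef_rot"],degrees=True).as_matrix()
t=np.array([.5565,.0934,float(sys.argv[1])])
print(round(float(s["t"]),2),np.round(s["ee_pos"],4),np.round(s["eef_rot"],2),np.round(s["joint_pos"],1),"F",np.round(s["contact_force"],1),np.round(s["moment"],2),"op",round(float(s["opening"]),3))
print("tool delta cm",np.round(100*R.T@(t-s["ee_pos"]),2))
E
python3 d.py 0.081
```

```text
0.3 [ 0.1812 -0.6501  0.231 ] [ 179.97   -0.   -164.43] [-57.9  20.6   0.7  -0.  -70.1 -16.5] F [ 0.7  0.2 -0.6] [ 0.02 -0.04 -0.01] op 1.0
tool delta cm [-56.12  61.53  15.03]
```

Call:
carry_out([
  {"tx": -2, "ty": 2.2, "tz": 0, "spin": -0.08, "fingers": 8.5},
  {"tx": -5, "ty": 5.5, "tz": 0, "spin": -0.16, "fingers": 8.5},
  {"tx": -9, "ty": 9.9, "tz": 0, "spin": -0.24, "fingers": 8.5},
  {"tx": -13, "ty": 14.3, "tz": 0, "spin": -0.32, "fingers": 8.5},
  {"tx": -17, "ty": 18.7, "tz": 0, "spin": -0.4, "fingers": 8.5},
  {"tx": -21, "ty": 23, "tz": 0, "spin": -0.48, "fingers": 8.5},
  {"tx": -25, "ty": 27.4, "tz": 0, "spin": -0.56, "fingers": 8.5},
  {"tx": -29, "ty": 31.8, "tz": 0, "spin": -0.64, "fingers": 8.5},
  {"tx": -33, "ty": 36.2, "tz": 0, "spin": -0.72, "fingers": 8.5},
  {"tx": -37, "ty": 40.6, "tz": 0, "spin": -0.8, "fingers": 8.5},
  {"tx": -41, "ty": 45, "tz": 0, "spin": -0.9, "fingers": 8.5},
  {"tx": -45, "ty": 49.4, "tz": 0, "spin": -1.0, "fingers": 8.5},
])

```text
t: 1.8
ee_pos: [0.4826, -0.0515, 0.2318]
eef_rot: [-179.9, 0.0, -106.9]
contact_force: [1.4, -1.5, -0.1]
opening: 0.997
```

```bash
python3 d.py 0.081
```

```text
1.8 [ 0.4826 -0.0515  0.2318] [-1.7995e+02  3.0000e-02 -1.0692e+02] [ 17.2   2.4 -22.5   0.  -65.1 -34.1] F [ 1.4 -1.5 -0.1] [-0.11 -0.13  0.02] op 0.997
tool delta cm [-16.01  -2.83  15.09]
```

Call:
carry_out([
  {"tx": -3, "ty": -0.5, "tz": 0, "spin": 0, "fingers": 8.5},
  {"tx": -7, "ty": -1.2, "tz": 0, "spin": 0, "fingers": 8.5},
  {"tx": -11, "ty": -1.9, "tz": 0, "spin": 0, "fingers": 8.5},
  {"tx": -14, "ty": -2.5, "tz": 0, "spin": 0, "fingers": 8.5},
  {"tx": -15.5, "ty": -2.8, "tz": 0, "spin": 0, "fingers": 8.5},
  {"tx": -16, "ty": -2.8, "tz": 0, "spin": 0, "fingers": 8.5},
  {"tx": -16, "ty": -2.8, "tz": 2, "spin": 0, "fingers": 8.5},
  {"tx": -16, "ty": -2.8, "tz": 4, "spin": 0, "fingers": 8.5},
  {"tx": -16, "ty": -2.8, "tz": 5, "spin": 0, "fingers": 8.5},
  {"tx": -16, "ty": -2.8, "tz": 5, "spin": 0, "fingers": 8.5},
  {"tx": -16, "ty": -2.8, "tz": 5, "spin": 0, "fingers": 8.5},
])

```text
t: 3.18
ee_pos: [0.5563, 0.091, 0.1822]
eef_rot: [-179.9, 0.0, -107.1]
contact_force: [-0.1, -0.7, 0.5]
opening: 0.996
```

```bash
python3 d.py 0.081;python3 - <<'E'
from station import read_camera
from h import *
for n in("side","top"):
    c=read_camera(n);cv2.imwrite(f"pics/{n}2.png",c["pixels"][:,:,::-1])
E
```

```text
3.17 [0.5563 0.091  0.1822] [-1.7994e+02  4.0000e-02 -1.0714e+02] [ 29.2  12.3 -17.7   0.  -60.  -46.3] F [-0.1 -0.7  0.5] [ 0.03  0.03 -0.01] op 0.996
tool delta cm [-0.23  0.07 10.12]
```

View pics/side2.png

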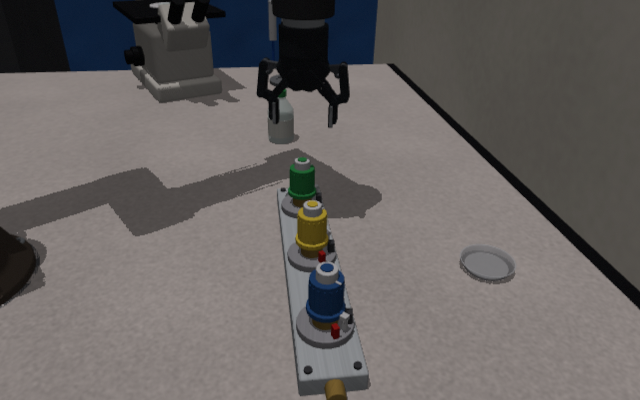

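View pics/top2.png

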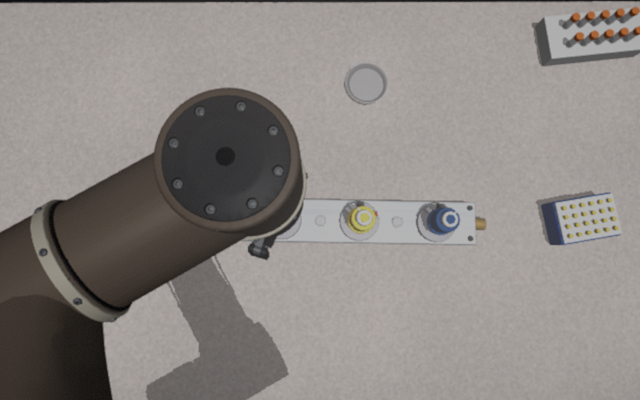

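The side view shows the open gripper centred over the green coupler (fingertips around column 303, coupler at 302). The arm hides green in the top view. Descending now.

Call:
carry_out([
  {"tx": -0.2, "ty": 0.1, "tz": 1, "spin": 0, "fingers": 8.5},
  {"tx": -0.2, "ty": 0.1, "tz": 3, "spin": 0, "fingers": 8.5},
  {"tx": -0.2, "ty": 0.1, "tz": 5, "spin": 0, "fingers": 8.5},
  {"tx": -0.2, "ty": 0.1, "tz": 7, "spin": 0, "fingers": 8.5},
  {"tx": -0.2, "ty": 0.1, "tz": 8.5, "spin": 0, "fingers": 8.5},
  {"tx": -0.2, "ty": 0.1, "tz": 9.5, "spin": 0, "fingers": 8.5},
  {"tx": -0.2, "ty": 0.1, "tz": 10.2, "spin": 0, "fingers": 8.5},
  {"tx": -0.2, "ty": 0.1, "tz": 10.2, "spin": 0, "fingers": 8.5},
  {"tx": -0.2, "ty": 0.1, "tz": 10.2, "spin": 0, "fingers": 8.5},
])

```text
t: 4.4
ee_pos: [0.5559, 0.0935, 0.0798]
eef_rot: [-180.0, 0.0, -107.1]
contact_force: [-0.4, 0.6, 0.8]
opening: 0.994
```

```bash
python3 d.py 0.080;python3 - <<'E'
from station import read_camera
from h import *
c=read_camera("side");cv2.imwrite("pics/side3.png",cv2.resize(c["pixels"][60:260,220:420,::-1],None,fx=3,fy=3,interpolation=cv2.INTER_CUBIC))
E
```

```text
4.4 [0.5559 0.0935 0.0798] [-1.7996e+02  3.0000e-02 -1.0713e+02] [ 29.4  18.5 -24.5   0.  -46.9 -46.6] F [-0.4  0.6  0.8] [ 0.06 -0.01 -0.04] op 0.994
tool delta cm [-0.01 -0.05 -0.02]
```

View pics/side3.png

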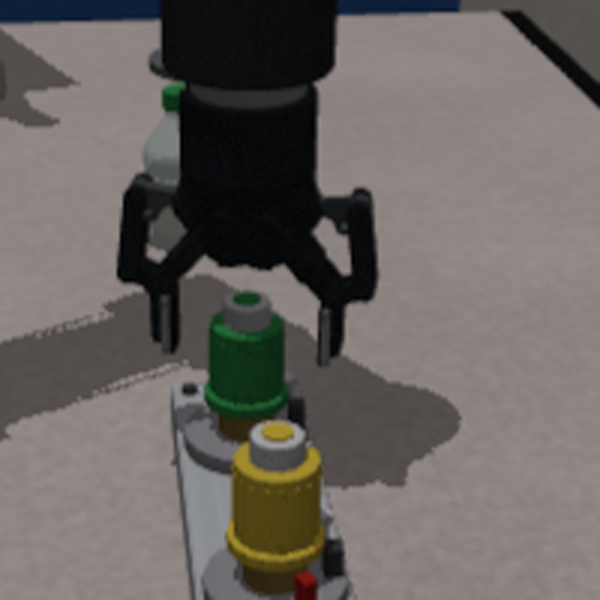

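The fingers straddle the collar evenly: in the crop they're at columns 165 and 327, and the collar is at 246. Closing.

Call:
carry_out([
  {"tx": 0, "ty": 0, "tz": 0, "spin": 0, "fingers": 6},
  {"tx": 0, "ty": 0, "tz": 0, "spin": 0, "fingers": 5},
  {"tx": 0, "ty": 0, "tz": 0, "spin": 0, "fingers": 3.5},
  {"tx": 0, "ty": 0, "tz": 0, "spin": 0, "fingers": 3},
  {"tx": 0, "ty": 0, "tz": 0, "spin": 0, "fingers": 3},
  {"tx": 0, "ty": 0, "tz": 0, "spin": 0, "fingers": 3},
  {"tx": 0, "ty": 0, "tz": 0, "spin": 0, "fingers": 3},
  {"tx": 0, "ty": 0, "tz": 0, "spin": 0, "fingers": 3},
])

```text
t: 5.45
ee_pos: [0.5554, 0.0934, 0.0798]
eef_rot: [-180.0, 0.0, -107.1]
contact_force: [-2.7, 0.8, 4.9]
opening: 0.496
```

```bash
python3 d.py 0.080
```

```text
5.45 [0.5554 0.0934 0.0798] [-1.8000e+02  1.0000e-02 -1.0713e+02] [ 29.5  18.5 -24.5  -0.  -47.  -46.6] F [-2.7  0.8  4.9] [ 0.31  1.01 -0.03] op 0.496
tool delta cm [-0.03 -0.1  -0.02]
```

Closed at 42 mm, which matches the 44 mm collar. Lifting 22 mm.

Call:
carry_out([
  {"tx": 0, "ty": 0, "tz": -0.3, "spin": 0, "fingers": 2},
  {"tx": 0, "ty": 0, "tz": -0.7, "spin": 0, "fingers": 2},
  {"tx": 0, "ty": 0, "tz": -1.1, "spin": 0, "fingers": 2},
  {"tx": 0, "ty": 0, "tz": -1.5, "spin": 0, "fingers": 2},
  {"tx": 0, "ty": 0, "tz": -1.9, "spin": 0, "fingers": 2},
  {"tx": 0, "ty": 0, "tz": -2.2, "spin": 0, "fingers": 2},
  {"tx": 0, "ty": 0, "tz": -2.2, "spin": 0, "fingers": 2},
  {"tx": 0, "ty": 0, "tz": -2.2, "spin": 0, "fingers": 2},
])

```text
t: 6.45
ee_pos: [0.5554, 0.0934, 0.1012]
eef_rot: [180.0, -0.0, -107.1]
contact_force: [1.3, 2.9, -10.3]
opening: 0.498
```

```bash
python3 d.py 0.102;python3 - <<'E'
from station import read_camera
from h import *
c=read_camera("side");cv2.imwrite("pics/side4.png",cv2.resize(c["pixels"][130:250,250:370,::-1],None,fx=5,fy=5,interpolation=cv2.INTER_CUBIC))
E
```

```text
6.45 [0.5554 0.0934 0.1012] [ 179.98   -0.   -107.14] [ 29.4  17.  -23.3  -0.  -49.8 -46.6] F [  1.3   2.9 -10.3] [ 0.97 -0.44 -0.03] op 0.498
tool delta cm [-0.04 -0.11 -0.08]
```

View pics/side4.png

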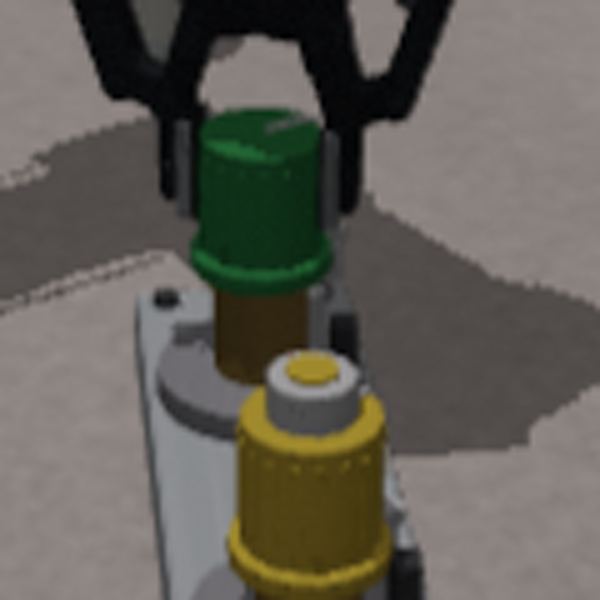

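The collar is up about 21 mm. Wrist force is −10.3 N in z, matching the spring plus weight, and the rim is clear of the posts. Turning 1.2 rad clockwise (+spin about the downward tool z).

Call:
carry_out([
  {"tx": 0, "ty": 0, "tz": -0.1, "spin": 0.08, "fingers": 2},
  {"tx": 0, "ty": 0, "tz": -0.1, "spin": 0.2, "fingers": 2},
  {"tx": 0, "ty": 0, "tz": -0.1, "spin": 0.34, "fingers": 2},
  {"tx": 0, "ty": 0, "tz": -0.1, "spin": 0.48, "fingers": 2},
  {"tx": 0, "ty": 0, "tz": -0.1, "spin": 0.62, "fingers": 2},
  {"tx": 0, "ty": 0, "tz": -0.1, "spin": 0.76, "fingers": 2},
  {"tx": 0, "ty": 0, "tz": -0.1, "spin": 0.9, "fingers": 2},
  {"tx": 0, "ty": 0, "tz": -0.1, "spin": 1.04, "fingers": 2},
  {"tx": 0, "ty": 0, "tz": -0.1, "spin": 1.14, "fingers": 2},
  {"tx": 0, "ty": 0, "tz": -0.1, "spin": 1.2, "fingers": 2},
  {"tx": 0, "ty": 0, "tz": -0.1, "spin": 1.2, "fingers": 2},
  {"tx": 0, "ty": 0, "tz": -0.1, "spin": 1.2, "fingers": 2},
])

```text
t: 8.0
ee_pos: [0.5548, 0.0941, 0.1018]
eef_rot: [179.9, -0.1, -175.9]
contact_force: [-0.8, 7.4, -10.7]
opening: 0.5
```

```bash
python3 d.py 0.102;python3 - <<'E'
from station import read_camera
from h import *
c=read_camera("side");cv2.imwrite("pics/side5.png",cv2.resize(c["pixels"][130:250,250:370,::-1],None,fx=5,fy=5,interpolation=cv2.INTER_CUBIC))
c=read_camera("top");cv2.imwrite("pics/top5.png",cv2.resize(c["pixels"][150:270,220:340,::-1],None,fx=4,fy=4,interpolation=cv2.INTER_CUBIC))
E
```

```text
8.0 [0.5548 0.0941 0.1018] [ 1.7994e+02 -7.0000e-02 -1.7590e+02] [ 2.950e+01  1.690e+01 -2.320e+01 -1.000e-01 -4.990e+01 -1.153e+02] F [ -0.8   7.4 -10.7] [ 2.72  0.62 -0.01] op 0.5
tool delta cm [-0.17 -0.08 -0.02]
```

View pics/side5.png

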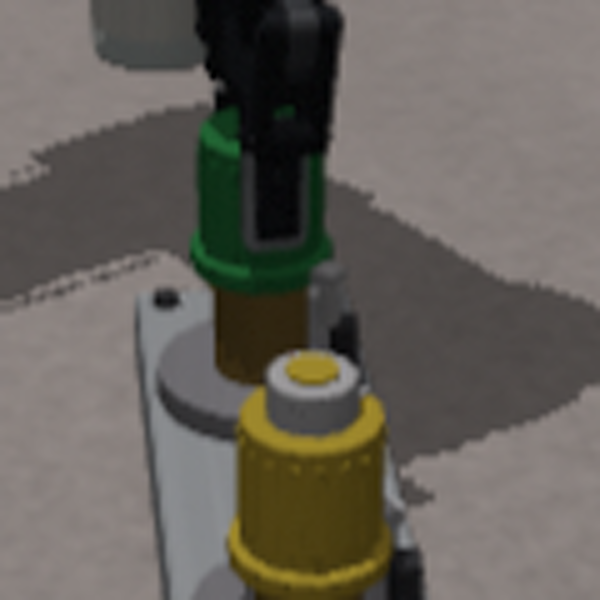

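View pics/top5.png

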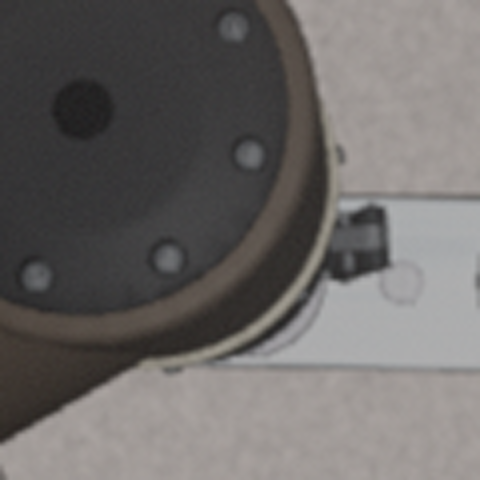

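The side crop shows the white pin hanging at about (328,290), near the dark post at (343,335). The arm hides green in the top view. I'll work out the pin's angle before lowering.

```bash
python3 - <<'E'
from station import read_camera
from h import *
C={n:read_camera(n) for n in("side","top")}
A=np.array([.5565,.0934])
for nm,uv in {"red":(328,190),"dark":(225,95),"whitepost?":(140,103),"grey?":(105,120),"mark on collar":(152,135)}.items():
    for z in ((.114,) if nm[0]=="m" else (.045,.06)):
        p=plane(C["top"],255+uv[0]/8,190+uv[1]/8,z);d=p[:2]-A
        print(nm,z,np.round(p,4),"r",round(np.hypot(*d)*1000,1),"ang",round(np.degrees(np.arctan2(d[1],d[0])),1))
# side: predicted pin positions for angles
for a in range(60,-90,-10):
    for r in (.030,):
        f=lambda z:np.round((proj(C["side"],[A[0]+r*np.cos(np.radians(a)),A[1]+r*np.sin(np.radians(a)),z])-[250,130])*5)
        print(a,"rim z.085",f(.085),"z.07",f(.07),"post .05",f(.05))
E
```

```text
red 0.045 [0.5658 0.0643 0.045 ] r 30.5 ang -72.3
red 0.06 [0.5645 0.0638 0.06  ] r 30.7 ang -74.8
dark 0.045 [0.5889 0.0888 0.045 ] r 32.7 ang -8.0
dark 0.06 [0.5873 0.0879 0.06  ] r 31.2 ang -10.1
whitepost? 0.045 [0.5872 0.1092 0.045 ] r 34.5 ang 27.2
whitepost? 0.06 [0.5856 0.1079 0.06  ] r 32.5 ang 26.5
grey? 0.045 [0.5832 0.1175 0.045 ] r 36.0 ang 42.1
grey? 0.06 [0.5817 0.1161 0.06  ] r 33.9 ang 42.1
mark on collar 0.114 [0.5727 0.1006 0.114 ] r 17.7 ang 23.9
60 rim z.085 [289. 218.] z.07 [289. 255.] post .05 [288. 302.]
50 rim z.085 [302. 222.] z.07 [301. 258.] post .05 [301. 305.]
40 rim z.085 [314. 226.] z.07 [313. 262.] post .05 [312. 310.]
30 rim z.085 [324. 231.] z.07 [323. 267.] post .05 [322. 315.]
20 rim z.085 [332. 237.] z.07 [331. 273.] post .05 [330. 321.]
10 rim z.085 [338. 243.] z.07 [337. 280.] post .05 [336. 327.]
0 rim z.085 [341. 250.] z.07 [340. 286.] post .05 [339. 335.]
-10 rim z.085 [342. 257.] z.07 [341. 294.] post .05 [340. 342.]
-20 rim z.085 [341. 264.] z.07 [340. 301.] post .05 [339. 349.]
-30 rim z.085 [337. 271.] z.07 [336. 308.] post .05 [335. 356.]
-40 rim z.085 [330. 277.] z.07 [330. 314.] post .05 [329. 363.]
-50 rim z.085 [321. 283.] z.07 [321. 320.] post .05 [320. 369.]
-60 rim z.085 [311. 288.] z.07 [310. 325.] post .05 [309. 374.]
-70 rim z.085 [298. 292.] z.07 [298. 329.] post .05 [297. 378.]
-80 rim z.085 [284. 294.] z.07 [284. 332.] post .05 [283. 381.]
```

The predicted pin position at −42° is (330, 277–314), matching what I see. It started at about +25°, so it has turned about 1.17 rad, past the dark post (−9°) and short of the red one (−74°). Lowering.

Call:
carry_out([
  {"tx": 0, "ty": 0, "tz": 0.3, "spin": 0, "fingers": 2},
  {"tx": 0, "ty": 0, "tz": 0.7, "spin": 0, "fingers": 2},
  {"tx": 0, "ty": 0, "tz": 1.1, "spin": 0, "fingers": 2},
  {"tx": 0, "ty": 0, "tz": 1.5, "spin": 0, "fingers": 2},
  {"tx": 0, "ty": 0, "tz": 1.8, "spin": 0, "fingers": 2},
  {"tx": 0, "ty": 0, "tz": 2.0, "spin": 0, "fingers": 2},
  {"tx": 0, "ty": 0, "tz": 2.2, "spin": 0, "fingers": 2},
  {"tx": 0, "ty": 0, "tz": 2.2, "spin": 0, "fingers": 2},
  {"tx": 0, "ty": 0, "tz": 2.2, "spin": 0, "fingers": 2},
])

```text
t: 9.32
ee_pos: [0.5548, 0.0941, 0.0803]
eef_rot: [180.0, -0.1, -175.9]
contact_force: [-3.0, 8.0, -6.2]
opening: 0.497
```

```bash
python3 d.py 0.08;python3 - <<'E'
from station import read_camera
from h import *
c=read_camera("side");cv2.imwrite("pics/side6.png",cv2.resize(c["pixels"][130:250,250:370,::-1],None,fx=5,fy=5,interpolation=cv2.INTER_CUBIC))
E
```

```text
9.32 [0.5548 0.0941 0.0803] [ 1.7995e+02 -6.0000e-02 -1.7589e+02] [ 2.950e+01  1.840e+01 -2.450e+01 -1.000e-01 -4.710e+01 -1.153e+02] F [-3.   8.  -6.2] [2.84 1.4  0.04] op 0.497
tool delta cm [-0.16 -0.08  0.03]
```

View pics/side6.png

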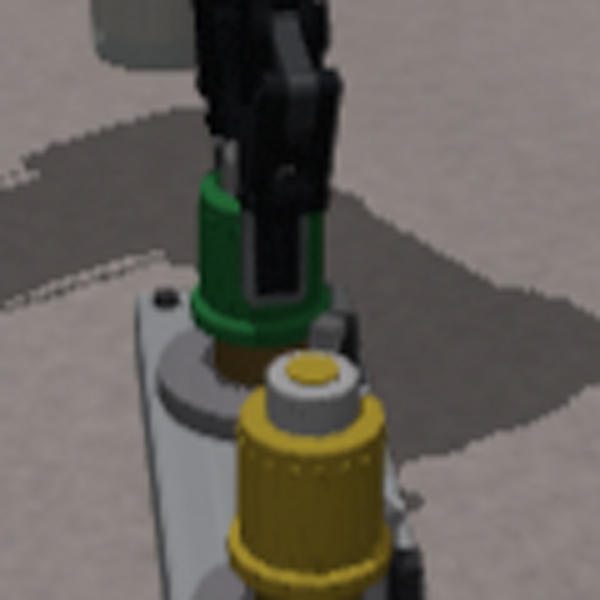

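The collar is down with its pin left of the dark post. Releasing, then retreating straight up.

Call:
carry_out([
  {"tx": 0, "ty": 0, "tz": 0, "spin": 0, "fingers": 5},
  {"tx": 0, "ty": 0, "tz": 0, "spin": 0, "fingers": 6.5},
  {"tx": 0, "ty": 0, "tz": 0, "spin": 0, "fingers": 8},
  {"tx": 0, "ty": 0, "tz": 0, "spin": 0, "fingers": 8.5},
  {"tx": 0, "ty": 0, "tz": 0, "spin": 0, "fingers": 8.5},
  {"tx": 0, "ty": 0, "tz": 0, "spin": 0, "fingers": 8.5},
])

```text
t: 10.12
ee_pos: [0.5556, 0.0933, 0.0803]
eef_rot: [-180.0, -0.0, -175.9]
contact_force: [-0.9, 0.0, 0.1]
opening: 0.996
```

```bash
python3 d.py 0.08
```

```text
10.12 [0.5556 0.0933 0.0803] [-180.     -0.   -175.89] [  29.4   18.4  -24.5    0.   -47.1 -115.3] F [-0.9  0.   0.1] [-0.04  0.    0.02] op 0.996
tool delta cm [-0.09  0.01  0.03]
```

Call:
carry_out([
  {"tx": 0, "ty": 0, "tz": -1, "spin": 0, "fingers": 8.5},
  {"tx": 0, "ty": 0, "tz": -4, "spin": 0, "fingers": 8.5},
  {"tx": 0, "ty": 0, "tz": -8, "spin": 0, "fingers": 8.5},
  {"tx": 0, "ty": 0, "tz": -12, "spin": 0, "fingers": 8.5},
  {"tx": 0, "ty": 0, "tz": -14, "spin": 0, "fingers": 8.5},
  {"tx": 0, "ty": 4, "tz": -14, "spin": 0, "fingers": 8.5},
  {"tx": 0, "ty": 9, "tz": -14, "spin": 0, "fingers": 8.5},
  {"tx": 0, "ty": 14, "tz": -14, "spin": 0, "fingers": 8.5},
  {"tx": 0, "ty": 19, "tz": -14, "spin": 0, "fingers": 8.5},
  {"tx": 0, "ty": 23, "tz": -14, "spin": 0, "fingers": 8.5},
  {"tx": 0, "ty": 25, "tz": -14, "spin": 0, "fingers": 8.5},
  {"tx": 0, "ty": 25, "tz": -14, "spin": 0, "fingers": 8.5},
])

```text
t: 11.62
ee_pos: [0.5374, 0.3435, 0.2203]
eef_rot: [-180.0, -0.0, -175.8]
contact_force: [-0.6, 0.4, 0.2]
opening: 0.995
```

```bash
python3 d.py 0.08;python3 - <<'E'
from station import read_camera
from h import *
c=read_camera("side");cv2.imwrite("pics/side7.png",cv2.resize(c["pixels"][130:250,250:370,::-1],None,fx=5,fy=5,interpolation=cv2.INTER_CUBIC))
c=read_camera("top");cv2.imwrite("pics/top7.png",cv2.resize(c["pixels"][190:245,255:310,::-1],None,fx=8,fy=8,interpolation=cv2.INTER_CUBIC))
E
```

```text
11.62 [0.5374 0.3435 0.2203] [-1.7999e+02 -1.0000e-02 -1.7581e+02] [  50.1   17.5   -5.2    0.   -67.3 -135.9] F [-0.6  0.4  0.2] [-0.05  0.01 -0.02] op 0.995
tool delta cm [ -0.08 -25.08  14.04]
```

View pics/side7.png

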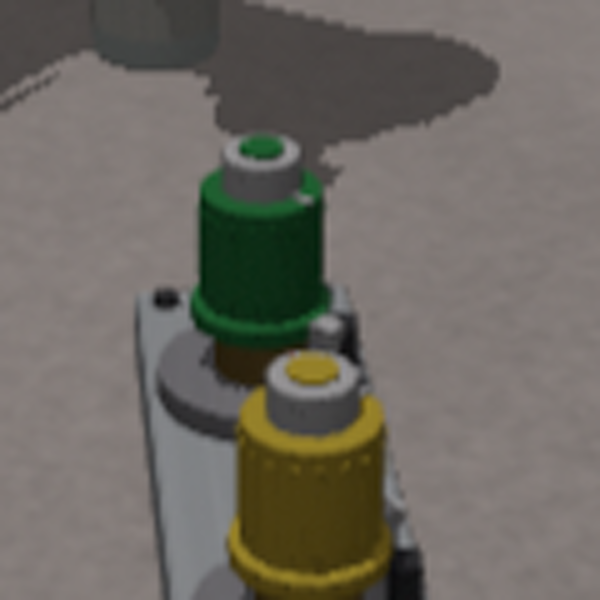

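View pics/top7.png

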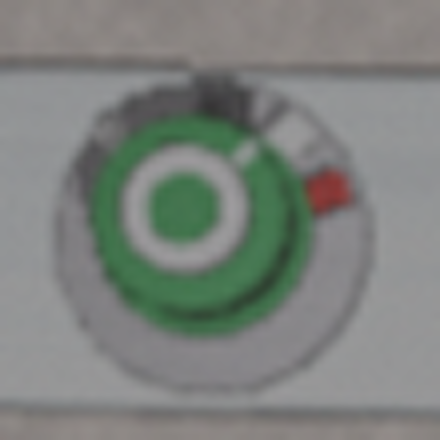

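The top view shows the white collar mark at (245,152), about −47° against +24° before, and the pin between the dark post (222,95) and the red post (328,190). I'll compare the collar height with the first picture, then hand in.

```bash
python3 - <<'E'
from station import read_camera,manip
from h import *
C={n:read_camera(n) for n in("side","top")}
def bb(hsv):
    s=hsv[150:225,270:340];m=((s[...,0]>=45)&(s[...,0]<=85)&(s[...,1]>110)).astype(np.uint8)
    N,l,st,ce=cv2.connectedComponentsWithStats(m);i=1+st[1:,4].argmax();return st[i].tolist(),ce[i]+[270,150]
print("before",bb(cv2.cvtColor(cv2.imread("pics/side0.png"),cv2.COLOR_BGR2HSV)),"now",bb(cv2.cvtColor(C["side"]["pixels"],cv2.COLOR_RGB2HSV)))
d=plane(C["top"],255+245/8,190+152/8,.114)[:2]-[.5565,.0934];a=np.degrees(np.arctan2(d[1],d[0]));print("mark",a,"turn rad",np.radians(23.9-a))
print("1 mm lift px:",proj(C["side"],[.5565,.0934,.09])-proj(C["side"],[.5565,.0934,.091]))
E
```

```text
before ([18, 15, 28, 35, 745], array([301.55436242, 183.39463087])) now ([18, 15, 28, 35, 723], array([301.2835408 , 183.29183956]))
mark -47.24904472142078 turn rad 1.2417850900374843
1 mm lift px: [-0.0019758   0.49953977]
```

The collar is within about 0.3 mm of its original height and has turned about 1.24 rad. Handing in.

```bash
python3 -c "
from station import manip
print(manip.sign_off())"
```

```text
the job is handed in; nothing more can be done
None
```

The green collar is locked and I handed the job in at about 11.7 s, well under the 35 s limit. No verdict was reported.

I gripped the collar from above, lifted it about 21 mm (wrist force about −10 N, as the spring and weight should give), turned it 1.2 rad clockwise and lowered it. I then let go and moved the arm well clear.

- **Turn:** the top view gives about 1.24 rad from the starting position. The pin sits between the dark and red posts.
- **Height:** the side view shows the collar back at its original height, to about 0.3 mm.
- **Contact:** the gripper was open and the wrist force under 1 N. The arm never came near the blue or yellow couplers.

No check failed or disagreed. One call was refused before any motion because its rows left out some fields, and I resent it complete. While gripped there was a side force of up to about 8 N from a centring error of about 1 mm, which vanished on release.

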